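# Sort left-over parts at the fan assembly bench

## Task

Tidy up the loose parts on the assembly bench: put the two fans flat in the aluminium tray, one in each bay, hub side up; stand both terminal blocks (orange and green) upright on the floor of the red box, side by side and not on each other; and stand the blue relay upright in the green box. Set every part down gently instead of dropping it, and do not shift the yellow mug.

Things in the scene. Friction and masses are not known exactly. Their poses are not given: they have to be found in the camera images.
- fan_white: black axial fan with a white round sticker on its hub; 40 x 40 mm square, 28 mm high, lying flat on the table, hub side up. Origin: centre of the underside; z up through the hub, x and y square to the sides. Grasp across the 40 mm sides.
- fan_yellow: black axial fan with a yellow round sticker on its hub; 40 x 40 mm square, 28 mm high, lying flat on the table, hub side up. Origin: centre of the underside; z up through the hub, x and y square to the sides. Grasp across the 40 mm sides.
- terminal_orange: orange terminal block with a row of four dark screws on top: 50 mm long (its x), 20 mm wide (its y), 30 mm high, standing on its base, screws up. Origin: centre of the underside; z up. Grasp across the 20 mm width.
- terminal_green: green terminal block with a row of four dark screws on top: 50 mm long (its x), 20 mm wide (its y), 30 mm high, standing on its base, screws up. Origin: centre of the underside; z up. Grasp across the 20 mm width.
- relay: blue plug-in relay on a black base, with a small white patch on top: 28 mm (its x) x 22 mm (its y), 36 mm high, standing upright. Origin: centre of the underside; z up. Grasp across the 22 mm width.
- bay_a (a point): first bay of the fan tray (its -y bay). Each bay is 62 x 62 mm inside, bounded by a dark rim 8 mm high and 4 mm thick. The tray is a fixed flat aluminium plate, 80 mm (x) by 166 mm (y), 2 mm thick, with two such bays side by side along its y, 84 mm between centres; either fan may go in either bay. Point: centre of the bay's floor, 2 mm above the table; x and y square to the bay, z up.
- bay_b (a point): second bay of the fan tray (its +y bay), like the first. Point: centre of the bay's floor, same axes.
- red_box_in (a point): fixed open red box, inside 105 mm (x) by 150 mm (y), walls 4 mm thick and 40 mm high above the table, white label on its front. Point: centre of its inner floor, 4 mm above the table; y along its long side, z up.
- green_box_in (a point): fixed open green box, inside 100 x 100 mm, walls 4 mm thick and 40 mm high above the table, white label on its front. Point: centre of its inner floor, 4 mm above the table; x and y square to its sides, z up.
- mug: yellow mug standing at the left of the work, 80 mm across, 95 mm high, handle on its far left side (its +y). Origin: centre of its underside. Leave it alone.
There are look-alikes about, which are no part of the job. Several things look just like the terminal_orange: the one meant starts farthest to the robot's right.

How it is judged:
At the end, for the whole second after the job is handed in: Each bay holds one fan, centre within 14 mm of the bay's centre, underside within 4 mm of its floor; both terminal blocks are inside the red box and the relay inside the green box, undersides within 6 mm of the floor; all five upright within 0.15 rad and at rest ((((horizontal distance between fan_white and bay_a below 0.014 m and z of fan_white in the frame of bay_a below 0.004 m) and (horizontal distance between fan_yellow and bay_b below 0.014 m and z of fan_yellow in the frame of bay_b below 0.004 m)) or ((horizontal distance between fan_white and bay_b below 0.014 m and z of fan_white in the frame of bay_b below 0.004 m) and (horizontal distance between fan_yellow and bay_a below 0.014 m and z of fan_yellow in the frame of bay_a below 0.004 m))) and x of terminal_orange in the frame of red_box_in between -0.052 and 0.052 m and y of terminal_orange in the frame of red_box_in between -0.075 and 0.075 m and z of each of terminal_orange, terminal_green in the frame of red_box_in below 0.006 m and x of terminal_green in the frame of red_box_in between -0.052 and 0.052 m and y of terminal_green in the frame of red_box_in between -0.075 and 0.075 m and x of relay in the frame of green_box_in between -0.05 and 0.05 m and y of relay in the frame of green_box_in between -0.05 and 0.05 m and z of relay in the frame of green_box_in below 0.006 m and angle between each of fan_white, fan_yellow, terminal_orange, terminal_green, relay's own z axis and vertical below 0.15 rad and linear speed of each of fan_white, fan_yellow, terminal_orange, terminal_green, relay below 0.02 m/s and angular speed of each of fan_white, fan_yellow, terminal_orange, terminal_green, relay below 0.2 rad/s); the robot touches nothing.
It fails at once if a part was dropped or thrown (moved faster than 0.7 m/s, a fall of 25 mm, while not held) ((linear speed of fan_white above 0.7 m/s and contact force between the fingers and fan_white below 0.05 N) or (linear speed of fan_yellow above 0.7 m/s and contact force between the fingers and fan_yellow below 0.05 N) or (linear speed of terminal_orange above 0.7 m/s and contact force between the fingers and terminal_orange below 0.05 N) or (linear speed of terminal_green above 0.7 m/s and contact force between the fingers and terminal_green below 0.05 N) or (linear speed of relay above 0.7 m/s and contact force between the fingers and relay below 0.05 N)).
It fails at once if the mug was shifted by more than 15 mm (distance of mug from where it was at the start of the episode above 0.015 m).
It also fails if it takes over 106 s, if anything falls off the work surface, if the arm or the gripper's body presses on something with over 40 N, if the wrist force passes 120 N, or if a joint passes its speed limit or range.

## Robot

A 6-joint arm with a two-finger parallel gripper is mounted at the origin on the work surface. World frame = base frame: x ahead of the robot, y to its left, z up, the work surface at z = 0. Lengths are in m, angles in rad, forces in N, time in s.
With the tool pointing down it reaches from about 0.225 to 0.875 m from the base axis. Payload 3.4 kg.
Tool frame: the origin (TCP) lies on the centre line of the jaws, within the pads' length; the fingertips stand 17 mm ahead of it and the grasp point (between the pads) lies 2 mm behind it (nose_length is the distance from the TCP to the fingertips, in m); z points along the fingers, y is the line along which they close (so a half turn about z gives the same grasp; the last joint's range is limited). The gripper opens to 85 mm and grips with 20 to 120 N. Pads are 22 mm wide; open, the fingers measure 114 mm over their backs; the gripper's body (76 mm by 85 mm) begins 54 mm behind the grasp point. The pads swing forward as they close: fully open they stand 13 mm farther back than shut.
Start: joints at [-1.266, 0.276, 1.505, -0, 1.361, -0.121], TCP at [0.238, -0.524, 0.248] pointing down, gripper open.
Joint ranges: [-2.89, 2.89], [-0.75, 2.08], [0.22, 2.7], [-1.18, 4.32], [0.11, 2.71], [-2.7, 2.7]. Speed limits (rad/s): [2.57, 2.57, 3.14, 3.14, 3.14, 3.14].

## Interface

Orientations are given as a unit quaternion [w, x, y, z].
In Python, from rig import get_state, get_image, sign_off, find_in, place_of, nose_length gives the robot as it stands.
- The arm moves only by the tool apply_moves, never from a script. Its argument "deltas" is one flat list of numbers, 5 for each row, row after row: the finger opening in mm, from 0 to 85.4, then the shift along the tool's x, y, z in mm, then the turn about the tool's z in degrees. A call has 1 to 12 rows; each row is the pose to reach, as a shift and turn from the pose commanded when the call began, along the tool's axes at that moment; what a row does not reach only later rows make up. A row lasts 1/12 s, in which the tool goes at most 41.7 mm and 7.16 degrees, less where a joint would pass 70% of its speed; a pose out of reach is approached as far as the arm can. A call with a gripper value outside its range is refused whole. The fingers move at their own pace and stop on an object; "squeeze" is the grip in N (left out, the last holds). Time passes only in rows, so rows that repeat a pose let the fingers close. It gives the time, the measured TCP pose, the force, the opening and the grip force at its end, in the units of the state.
- get_state(): the state, without advancing time (a new reading comes with each control period).
- get_image(name): name is "side" or "top" or "wrist"; returns a dict with "frame" (400x640x3 uint8, red, green, blue), "K" (3x3 intrinsics, pixels), "k1" (the pictures are not rectified: a ray, as slopes to the right and down, at radius r is drawn at 1 + k1 r^2 times it, then the intrinsics apply), "position" and "orientation" of the camera in the world. Camera axes: x right, y down, z forward; pixel columns grow to the right and rows downward; lengths in m; the calibration is good to about 2 mm. A picture is of the moment at which its call begins. There is no depth.
- sign_off(): hands the job in; it is judged then, once.
Trained networks look in a picture, given as the dict that the camera call returned (one of the last four; its "shot" number tells which), for a name from the list of things; names that differ only in an ending like _2 or _b are one class to them, and where a whole thing is asked for, a point or a joint stands for the part that bears it (a point fixed in the world has none). Each returns a list of dicts, best first, with "score" (0 to 1); they miss things now and then, are a little off and sometimes report something else, mostly with a low value. They report only what shows in the picture. A call takes as long as a camera call. They do not tell look-alikes from the thing itself.
- find_in(query, picture): "point" ([column, row] in pixels, amid what is visible of it).
- place_of(query, picture): "point" ([column, row] in pixels: a listed point, or the origin of a listed thing).
The state is a dict: "clock": time; "qpos": joint angles; "qd": joint speeds; "effort": joint torques, N m; "position": TCP position; "ee_rot": TCP orientation; "contact_force": force on the tool from outside, world axes, zero at the start; "moment": the same for the moment, N m; "width": finger opening in m; "gripper_force": force on a finger pad.
Only numpy, scipy, OpenCV 4.12 (cv2) and the standard library are available. Lean on these libraries where they do the work, as an engineer would, in place of code of your own. Each camera call takes 0.05 s, during which the arm holds its last target. There are 200 camera calls.

## Working session

There is one attempt and no reset: what is moved stays moved. The work goes in short steps, Python scripts to look and compute and a tool call to move; the robot and the scene stay as the last step left them, time stands still between calls to the robot, and variables do not carry over. Pictures are saved under pics/ and viewed, at most 14 in all, crops included, and the job is handed in when it is done.

Besides the shell and the picture viewer there is one more tool, called after "Call:" by a JSON object that holds its "api" and its "payload", one argument or row to a line. apply_moves: Moves the arm, as the interface text tells. Its arguments: {"type":"object","properties":{"deltas":{"type":"array"},"squeeze":{"type":"number"}},"required":["deltas"]}

```bash
mkdir -p pics; ls
cat > h.py <<'E'
import numpy as np, cv2
from scipy.spatial.transform import Rotation as R
from rig import get_state,get_image,sign_off,find_in,place_of,nose_length
def rot(q): return R.from_quat([q[1],q[2],q[3],q[0]])
def w(im,p,z):
    K=np.array(im["K"]);d=np.array([(p[0]-K[0,2])/K[0,0],(p[1]-K[1,2])/K[1,1]])
    u=d.copy()
    for _ in range(20): u=d/(1+im["k1"]*(u@u))
    r=rot(im["orientation"]).apply([u[0],u[1],1]);c=np.array(im["position"])
    return c+r*(z-c[2])/r[2]
def px(im,P):
    v=rot(im["orientation"]).inv().apply(np.array(P)-im["position"]);u=v[:2]/v[2];K=np.array(im["K"])
    u=u*(1+im["k1"]*(u@u));return np.array([K[0,0]*u[0]+K[0,2],K[1,1]*u[1]+K[1,2]])
def save(im,n,crop=None,s=1):
    f=im["frame"]
    if crop: a,b,c,d=crop; f=f[b:d,a:c]
    cv2.imwrite("pics/"+n,cv2.resize(f[:,:,::-1],None,fx=s,fy=s,interpolation=cv2.INTER_CUBIC))
E
python3 - <<'E'
from h import *
Z=dict(fan_white=0,fan_yellow=0,terminal_orange=0,terminal_green=0,relay=0,bay_a=.002,bay_b=.002,red_box_in=.004,green_box_in=.004,mug=0)
for c in ["top","side"]:
    im=get_image(c); save(im,c+"0.png"); print(c,np.round(im["position"],3))
    for n,z in Z.items():
        for r in place_of(n,im)[:5]:
            if r["score"]>.2: print(n,round(r["score"],2),np.round(r["point"]),np.round(w(im,r["point"],z),3))
s=get_state();print(s["position"],s["ee_rot"],s["clock"],nose_length if not callable(nose_length) else nose_length())
E
```

```text
pics
top [0.394 0.071 1.093]
fan_white 0.81 [245. 238.] [0.42  0.264 0.   ]
fan_yellow 0.63 [404. 239.] [ 0.422 -0.145  0.   ]
terminal_orange 0.68 [289. 232.] [0.437 0.151 0.   ]
terminal_orange 0.56 [232. 200.] [0.516 0.299 0.   ]
terminal_orange 0.51 [355. 230.] [ 0.444 -0.02   0.   ]
terminal_orange 0.45 [244. 234.] [0.429 0.266 0.   ]
terminal_green 0.7 [452. 252.] [ 0.389 -0.27   0.   ]
relay 0.44 [352. 230.] [ 0.444 -0.011  0.   ]
bay_a 0.94 [268. 156.] [0.634 0.211 0.002]
bay_a 0.89 [233. 162.] [0.617 0.3   0.002]
bay_b 0.94 [268. 156.] [0.634 0.211 0.002]
bay_b 0.89 [233. 162.] [0.617 0.3   0.002]
red_box_in 0.56 [353. 155.] [ 0.638 -0.013  0.004]
green_box_in 0.93 [445. 153.] [ 0.648 -0.255  0.004]
green_box_in 0.49 [242. 239.] [0.417 0.27  0.004]
mug 0.7 [166. 206.] [0.5   0.475 0.   ]
side [ 0.465 -0.677  0.688]
fan_white 0.77 [277. 175.] [0.421 0.273 0.   ]
fan_white 0.7 [366. 185.] [0.648 0.218 0.   ]
fan_yellow 0.62 [271. 306.] [ 0.413 -0.151  0.   ]
terminal_orange 0.81 [310. 167.] [0.508 0.306 0.   ]
terminal_orange 0.72 [282. 202.] [0.434 0.158 0.   ]
terminal_green 0.67 [259. 363.] [ 0.394 -0.271  0.   ]
terminal_green 0.65 [303. 137.] [0.498 0.461 0.   ]
relay 0.49 [284. 256.] [ 0.438 -0.022 -0.   ]
bay_a 0.76 [363. 183.] [0.642 0.221 0.002]
bay_a 0.75 [356. 165.] [0.633 0.304 0.002]
bay_b 0.76 [363. 183.] [0.642 0.221 0.002]
bay_b 0.75 [356. 165.] [0.633 0.304 0.002]
red_box_in 0.8 [374. 248.] [ 0.632 -0.014  0.004]
red_box_in 0.38 [270. 302.] [ 0.412 -0.146  0.004]
green_box_in 0.96 [399. 341.] [ 0.642 -0.245  0.004]
green_box_in 0.61 [283. 255.] [ 0.436 -0.022  0.004]
mug 0.62 [304. 134.] [0.499 0.476 0.   ]
mug 0.37 [286. 255.] [ 0.442 -0.018  0.   ]
[ 0.23749228 -0.52369521  0.24831669] [3.74069365e-05 9.77431398e-01 2.11253070e-01 1.97260469e-05] 1.1 0.017
```

View pics/top0.png

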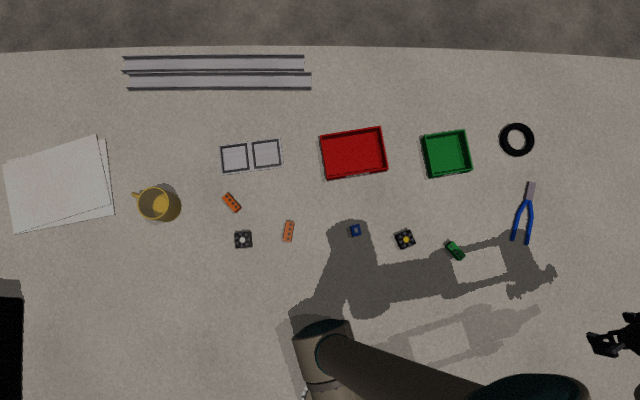

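View pics/side0.png

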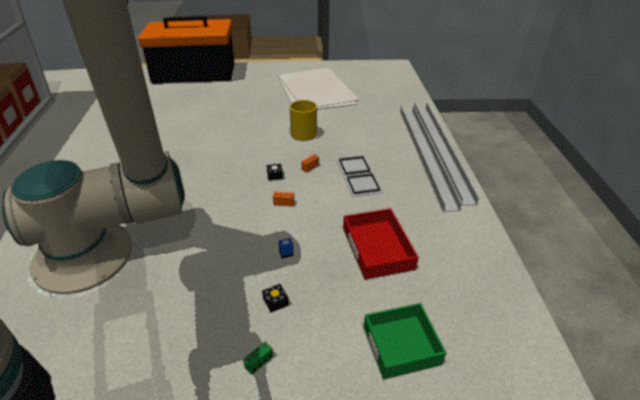

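Top view: mug (158,204), tray bays (234,158) and (267,153), red box (353,154), green box (446,154). Fans are white (243,240) and yellow (404,239), the relay is at (355,230), and the green terminal at (454,250).
Orange candidates are (289,231), y≈0.15, and (232,202), y≈0.30. Column grows to the robot's right, so (289,231) is the one meant. The orange toolbox, also in the side view, is not a candidate. I'll check this in a crop and measure yaws.

```bash
cat >> h.py <<'E'
def blob(im,near,lo,hi,z,rad=45):
    hsv=cv2.cvtColor(im["frame"],cv2.COLOR_RGB2HSV);m=cv2.inRange(hsv,np.array(lo),np.array(hi))
    k=np.zeros_like(m);cv2.circle(k,tuple(int(v) for v in near),rad,255,-1);m&=k
    n,l,st,ce=cv2.connectedComponentsWithStats(m)
    i=1+np.argmax(st[1:,4]);ys,xs=np.where(l==i)
    P=np.array([w(im,(x,y),z)[:2] for x,y in zip(xs,ys)],np.float32)
    r=cv2.minAreaRect(P*1000);b=cv2.boxPoints(r)
    e=b[1]-b[0];f=b[2]-b[1];L=e if np.hypot(*e)>np.hypot(*f) else f
    return np.round(r[0],0),np.round(r[1],0),round(float(np.degrees(np.arctan2(L[1],L[0])))%180,0)
def go(x,y,z,yaw=None):
    """delta in mm/deg from commanded (approx measured) pose; yaw = world direction (deg) for closing line, mod 180"""
    s=get_state();q=rot(s["ee_rot"]);d=q.inv().apply(np.array([x,y,z])-s["position"])*1000
    t=q.apply([0,1,0]);cy=np.degrees(np.arctan2(t[1],t[0]))
    a=0
    if yaw is not None: a=-((yaw-cy+90)%180-90)
    return np.round(d,1),round(a,1),"q6 %.0f"%np.degrees(s["qpos"][5]),"cy %.0f"%cy
E
python3 - <<'E'
from h import *
im=get_image("top"); save(im,"crop.png",(210,130,480,270),2.9)
O=((3,120,90),(18,255,255))
print("orange",blob(im,(289,231),*O,.03,18)); print("decoy",blob(im,(232,202),*O,.03,18))
print("green",blob(im,(454,250),(40,80,30),(85,255,255),.03,18))
print("relay",blob(im,(355,230),(100,100,40),(130,255,255),.036,18))
print("fw",blob(im,(243,240),(0,0,0),(180,255,75),.028,18),"fy",blob(im,(404,239),(0,0,0),(180,255,45),.028,16))
print("red",blob(im,(353,154),(0,120,60),(8,255,255),.02,60))
print("gbox",blob(im,(446,154),(40,80,30),(85,255,255),.02,60))
print(go(.39,-.27,.2,90))
E
```

```text
orange (array([438., 151.]), array([20., 49.]), 172.0)
decoy (array([509., 298.]), array([50., 20.]), 43.0)
green (array([ 394., -268.]), array([53., 24.]), 45.0)
relay (array([443., -17.]), array([27., 22.]), 14.0)
fw (array([416., 264.]), array([42., 44.]), 96.0) fy (array([ 422., -141.]), array([40., 42.]), 114.0)
red (array([643., -13.]), array([120., 162.]), 100.0)
gbox (array([ 646., -258.]), array([114., 116.]), 100.0)
(array([ 243.7, -168.1,   48.3]), np.float64(24.4), 'q6 -7', 'cy -66')
```

View pics/crop.png

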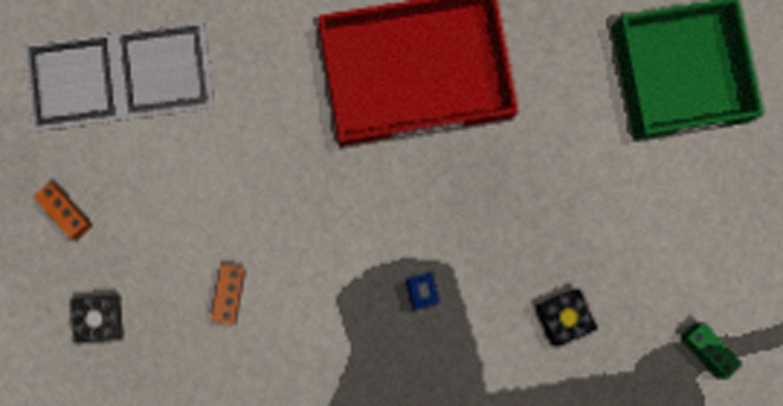

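The crop confirms it: the chosen orange terminal is at crop (228,293), with four screws, and the decoy is at (62,210) to its left. I'll start with the green terminal: hover, then take one close look.

Call:
{"api": "apply_moves", "payload": {
  "deltas": [50, 248, -168, 88, -21, 50, 248, -168, 88, -21, 50, 248, -168, 88, -21, 50, 248, -168, 88, -21, 50, 248, -168, 88, -21, 50, 248, -168, 88, -21, 50, 248, -168, 88, -21, 50, 248, -168, 88, -21, 50, 248, -168, 88, -21, 50, 248, -168, 88, -21, 50, 248, -168, 88, -21],
  "squeeze": 40
}}

```text
clock: 2.07
position: [0.3942, -0.2691, 0.1607]
ee_rot: [0.001, 0.922, 0.386, -0.0]
contact_force: [-0.3, -1.0, 0.4]
width: 0.05
gripper_force: 0.0
```

```bash
cat >> h.py <<'E'
G=((40,80,30),(85,255,255));O=((3,120,90),(18,255,255));B=((100,100,40),(130,255,255))
E
python3 - <<'E'
from h import *
im=get_image("wrist"); save(im,"w1.png")
s=get_state();print(s["position"],s["width"],im["position"])
p=px(im,[.394,-.268,.03]);print(p)
print(blob(im,p,*G,.03,150))
for r in find_in("terminal_green",im)[:2]: print(r["score"],w(im,r["point"],.02))
print(go(.394,-.268,.021,135))
E
```

```text
[ 0.39408927 -0.26952188  0.16085361] 0.04958904831194171 [ 0.44252423 -0.21821123  0.28660214]
[317.6902575  196.19552103]
(array([ 394., -271.]), array([49., 19.]), 42.0)
0.88 [ 0.39316697 -0.27098924  0.02      ]
(array([  1.3,  -1.3, 139.8]), np.float64(0.3), 'q6 2', 'cy -45')
```

View pics/w1.png

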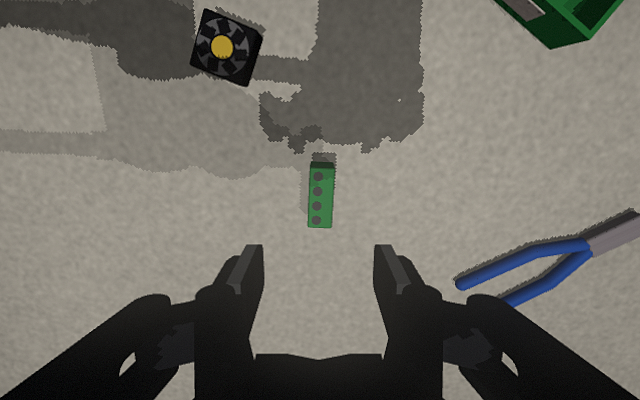

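Wrist view: the green terminal is at (320,195), centred between the jaws, and the yellow fan at (222,47). Position and yaw agree with the top view, so I'll descend and grip.

Call:
{"api": "apply_moves", "payload": {
  "deltas": [50, -1, 1, 40, 3, 50, -1, 1, 80, 3, 50, -1, 1, 115, 3, 50, -1, 1, 133, 3, 50, -1, 1, 140, 3, 50, -1, 1, 140, 3, 0, -1, 1, 140, 3, 0, -1, 1, 140, 3, 0, -1, 1, 140, 3, 0, -1, 1, 140, 3, 0, -1, 1, 140, 3, 0, -1, 1, 140, 3],
  "squeeze": 40
}}

```text
clock: 3.17
position: [0.3951, -0.2709, 0.022]
ee_rot: [0.002, 0.932, 0.362, 0.001]
contact_force: [-0.8, -1.3, 6.8]
width: 0.0192
gripper_force: 40.1
```

Run:
```python
from h import *
s=get_state();print(s["position"],s["width"],s["gripper_force"])
im=get_image("top"); 
for n,z in dict(bay_a=.002,red_box_in=.004,green_box_in=.004).items():
    for r in place_of(n,im)[:2]: print(n,round(r["score"],2),np.round(r["point"]),np.round(w(im,r["point"],z),3))
# red box frame
c=np.array([.640,-.013]);a=np.radians(10);y=np.array([-np.sin(a),np.cos(a)])
for d in(-.034,.034): print(c+y*d)
p=c-y*.034; print(go(p[0],p[1],.16,100))
```

```text
[ 0.39510091 -0.27094568  0.02196354] 0.019217647782770356 40.06363570690155
bay_a 0.85 [266. 158.] [0.629 0.215 0.002]
bay_a 0.67 [236. 160.] [0.621 0.292 0.002]
red_box_in 0.85 [352. 150.] [ 0.652 -0.009  0.004]
red_box_in 0.19 [446. 153.] [ 0.65  -0.258  0.004]
green_box_in 0.9 [444. 151.] [ 0.654 -0.253  0.004]
green_box_in 0.75 [243. 239.] [0.417 0.268 0.004]
[ 0.64590404 -0.04648346]
[0.63409596 0.02048346]
(array([ 336.6,    4.1, -138.1]), np.float64(32.4), 'q6 5', 'cy -48')
```

Call:
{"api": "apply_moves", "payload": {
  "deltas": [0, 0, 0, -40, 0, 0, 0, 0, -80, 0, 0, 338, 4, -138, 32, 0, 338, 4, -138, 32, 0, 338, 4, -138, 32, 0, 338, 4, -138, 32, 0, 338, 4, -138, 32, 0, 338, 4, -138, 32, 0, 338, 4, -138, 32, 0, 338, 4, -138, 32, 0, 338, 4, -138, 32, 0, 338, 4, -138, 32]
}}

```text
clock: 4.37
position: [0.6513, -0.0404, 0.1599]
ee_rot: [-0.0, 0.996, 0.093, 0.004]
contact_force: [1.0, 0.3, -0.3]
width: 0.0194
gripper_force: 39.4
```

```bash
cat >> h.py <<'E'
def boxin(im,n,z=.004):
    for r in place_of(n,im)[:2]: print(n,round(r["score"],2),np.round(r["point"]),np.round(w(im,r["point"],z),3))
E
python3 - <<'E'
from h import *
im=get_image("wrist"); save(im,"w2.png"); boxin(im,"red_box_in")
s=get_state();print(s["position"],s["width"],s["contact_force"])
print(go(.648,-.0465,.026,100))
E
```

```text
red_box_in 0.81 [281. 196.] [ 0.64  -0.008  0.004]
[ 0.64646037 -0.04368249  0.15842534] 0.01955837610666369 [-0.61855351 -0.31342164  0.15282122]
(array([  1. ,   3. , 132.4]), np.float64(0.5), 'q6 69', 'cy -79')
```

View pics/w2.png

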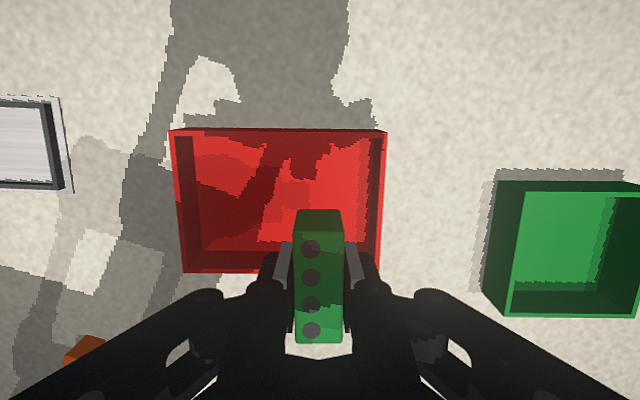

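Wrist view: the red box's inner floor spans about (185..380, 130..270), with its centre at (281,196). The terminal is held upright at (318,280) and aligned with the box, so I'll lower and release.

Call:
{"api": "apply_moves", "payload": {
  "deltas": [0, 1, 1, 40, 0, 0, 1, 1, 80, 0, 0, 1, 1, 112, 0, 0, 1, 1, 126, 0, 0, 1, 1, 131, 0, 0, 1, 1, 132.5, 0, 0, 1, 1, 132.5, 0, 34, 1, 1, 132.5, 0, 34, 1, 1, 132.5, 0, 34, 1, 1, 132.5, 0, 34, 1, 1, 110, 0, 34, 1, 1, 70, 0]
}}

```text
clock: 5.47
position: [0.6438, -0.0452, 0.0843]
ee_rot: [-0.001, 0.996, 0.09, -0.005]
contact_force: [1.5, -0.1, 0.2]
width: 0.0338
gripper_force: 0.0
```

Run:
```python
from h import *
s=get_state();print(s["position"],s["width"],s["contact_force"])
im=get_image("wrist"); boxin(im,"red_box_in")
im=get_image("top"); print(blob(im,px(im,[.648,-.044,.034]),*G,.034,16))
print(go(.438,.151,.15,82))
```

```text
[ 0.64375647 -0.04521599  0.08428433] 0.033773486876670394 [ 1.53668818 -0.06804008  0.19278062]
red_box_in 0.94 [265. 212.] [ 0.64  -0.01   0.004]
(array([643., -45.]), array([31., 23.]), 1.0)
(array([-172.6, -232. ,  -59.9]), np.float64(18.4), 'q6 69', 'cy -80')
```

Call:
{"api": "apply_moves", "payload": {
  "deltas": [50, -30, -30, -40, 6, 50, -173, -232, -60, 18, 50, -173, -232, -60, 18, 50, -173, -232, -60, 18, 50, -173, -232, -60, 18, 50, -173, -232, -60, 18, 50, -173, -232, -60, 18, 50, -173, -232, -60, 18, 50, -173, -232, -60, 18, 50, -173, -232, -60, 18]
}}

```text
clock: 6.45
position: [0.4354, 0.1515, 0.1481]
ee_rot: [0.0, 0.998, -0.065, 0.0]
contact_force: [0.3, -0.3, -0.1]
width: 0.0498
gripper_force: 0.0
```

Run:
```python
from h import *
im=get_image("wrist"); print(px(im,[.438,.151,.03]))
r=blob(im,px(im,[.438,.151,.03]),*O,.03,120);print(r)
s=get_state();print(s["position"],s["width"])
x,y=r[0]/1000;print(go(x,y,.023,r[2]+90))
```

```text
[319.76652741 197.07674018]
(array([440., 152.]), array([19., 49.]), 172.0)
[0.43624622 0.15106826 0.14804783] 0.04991422282383058
(array([  3.5,  -1.5, 125.1]), np.float64(0.4), 'q6 108', 'cy -98')
```

Call:
{"api": "apply_moves", "payload": {
  "deltas": [50, 3, -1, 40, 0, 50, 3, -1, 80, 0, 50, 3, -1, 110, 0, 50, 3, -1, 122, 0, 50, 3, -1, 125, 0, 50, 3, -1, 125, 0, 0, 3, -1, 125, 0, 0, 3, -1, 125, 0, 0, 3, -1, 125, 0, 0, 3, -1, 125, 0, 0, 3, -1, 125, 0]
}}

```text
clock: 7.42
position: [0.4399, 0.1521, 0.0245]
ee_rot: [-0.0, 0.998, -0.066, 0.002]
contact_force: [0.4, -1.7, 5.9]
width: 0.0192
gripper_force: 39.8
```

Run:
```python
from h import *
s=get_state();print(s["position"],s["width"],s["contact_force"])
print(go(.636,.0235,.159,100))
```

```text
[0.43988001 0.15211676 0.02449958] 0.019224171887019838 [ 0.395549   -1.7344429   5.92734052]
(array([ 211.9,  101.5, -133.8]), np.float64(-17.6), 'q6 108', 'cy -98')
```

Call:
{"api": "apply_moves", "payload": {
  "deltas": [0, 0, 0, -40, 0, 0, 0, 0, -80, 0, 0, 212, 101, -134, -18, 0, 212, 101, -134, -18, 0, 212, 101, -134, -18, 0, 212, 101, -134, -18, 0, 212, 101, -134, -18, 0, 212, 101, -134, -18, 0, 212, 101, -134, -18, 0, 212, 101, -134, -18, 0, 212, 101, -134, -18, 0, 212, 101, -134, -18]
}}

```text
clock: 8.42
position: [0.6335, 0.0248, 0.1567]
ee_rot: [-0.0, 0.996, 0.091, -0.001]
contact_force: [0.6, 0.2, -0.6]
width: 0.0195
gripper_force: 39.3
```

Run:
```python
from h import *
s=get_state();print(s["position"],s["width"],s["contact_force"])
print(go(.636,.0235,.0285,100))
```

```text
[0.63345643 0.0247955  0.15668952] 0.019462184242914918 [ 0.55619944  0.16335523 -0.63882634]
(array([  2.6,   1.9, 128.2]), np.float64(0.4), 'q6 76', 'cy -80')
```

Call:
{"api": "apply_moves", "payload": {
  "deltas": [0, 2, 1, 40, 0, 0, 2, 1, 80, 0, 0, 2, 1, 108, 0, 0, 2, 1, 122, 0, 0, 2, 1, 127, 0, 0, 2, 1, 128.5, 0, 0, 2, 1, 128.5, 0, 34, 2, 1, 128.5, 0, 34, 2, 1, 128.5, 0, 34, 2, 1, 128.5, 0, 34, 2, 1, 105, 0, 34, 2, 1, 65, 0]
}}

```text
clock: 9.42
position: [0.634, 0.0235, 0.0887]
ee_rot: [-0.001, 0.996, 0.091, -0.005]
contact_force: [1.1, 0.5, 0.7]
width: 0.0337
gripper_force: 0.0
```

Run:
```python
from h import *
s=get_state();print(s["position"],s["width"],s["contact_force"])
print(go(.443,-.017,.15,104), go(.443,-.017,.15,14))
```

```text
[0.63397449 0.02349809 0.08868045] 0.03371408064335248 [1.13617055 0.51897954 0.66951364]
(array([-195.7,    5.2,  -59.4]), np.float64(-3.6), 'q6 75', 'cy -80') (array([-195.7,    5.2,  -59.4]), np.float64(86.4), 'q6 75', 'cy -80')
```

Call:
{"api": "apply_moves", "payload": {
  "deltas": [50, -20, 0, -40, -2, 50, -196, 5, -60, -4, 50, -196, 5, -60, -4, 50, -196, 5, -60, -4, 50, -196, 5, -60, -4, 50, -196, 5, -60, -4, 50, -196, 5, -60, -4, 50, -196, 5, -60, -4, 50, -196, 5, -60, -4]
}}

```text
clock: 10.17
position: [0.4475, -0.0172, 0.1528]
ee_rot: [0.0, 0.992, 0.125, 0.001]
contact_force: [0.3, 0.5, 0.3]
width: 0.0504
gripper_force: 0.0
```

Run:
```python
from h import *
im=get_image("wrist"); save(im,"w3.png");p=px(im,[.443,-.017,.036]); print(p)
r=blob(im,p,*B,.036,90);print(r)
s=get_state();print(s["position"],s["width"])
x,y=r[0]/1000;print(go(x,y,.025,r[2]+90))
```

```text
[317.61613199 207.27052023]
(array([445., -16.]), array([30., 21.]), 16.0)
[ 0.44754661 -0.01715288  0.15255771] 0.04980735976974022
(array([ -2.4,  -1.9, 127.6]), np.float64(-1.6), 'q6 64', 'cy -76')
```

View pics/w3.png

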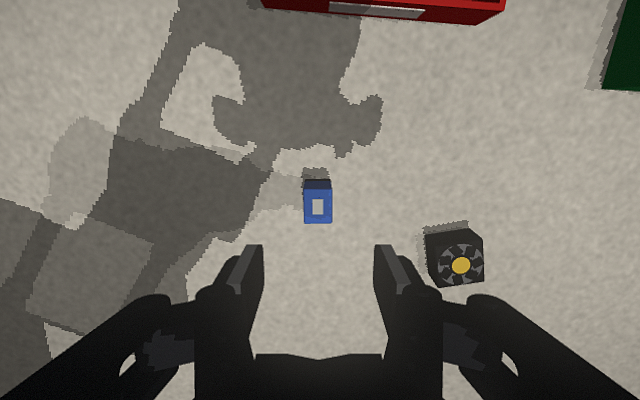

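The relay is at (318,205), square to the jaws; the yellow fan is at (455,258). I'll grip.

Call:
{"api": "apply_moves", "payload": {
  "deltas": [50, -3, -1, 40, -1, 50, -3, -1, 80, -1, 50, -3, -1, 112, -1, 50, -3, -1, 124, -1, 50, -3, -1, 127, -1, 50, -3, -1, 127, -1, 0, -3, -1, 127, -1, 0, -3, -1, 127, -1, 0, -3, -1, 127, -1, 0, -3, -1, 127, -1, 0, -3, -1, 127, -1]
}}

```text
clock: 11.13
position: [0.4438, -0.017, 0.0265]
ee_rot: [0.001, 0.991, 0.134, 0.002]
contact_force: [0.4, -0.0, 4.8]
width: 0.0214
gripper_force: 39.8
```

Run:
```python
from h import *
s=get_state();print(s["position"],s["width"],s["contact_force"])
print(go(.646,-.256,.16,100))
```

```text
[ 0.44377326 -0.01702867  0.02646307] 0.021356425630494728 [ 0.42748765 -0.00825968  4.76286254]
(array([ 132. ,  284.3, -132.7]), np.float64(5.4), 'q6 63', 'cy -75')
```

Call:
{"api": "apply_moves", "payload": {
  "deltas": [0, 0, 0, -40, 0, 0, 0, 0, -80, 0, 0, 132, 284, -133, 5, 0, 132, 284, -133, 5, 0, 132, 284, -133, 5, 0, 132, 284, -133, 5, 0, 132, 284, -133, 5, 0, 132, 284, -133, 5, 0, 132, 284, -133, 5, 0, 132, 284, -133, 5, 0, 132, 284, -133, 5, 0, 132, 284, -133, 5]
}}

```text
clock: 12.13
position: [0.6452, -0.2567, 0.1578]
ee_rot: [-0.0, 0.996, 0.09, -0.0]
contact_force: [-0.2, 1.4, -1.1]
width: 0.0211
gripper_force: 39.5
```

Run:
```python
from h import *
im=get_image("wrist");boxin(im,"green_box_in")
s=get_state();print(s["position"],s["width"],s["contact_force"])
print(go(.646,-.256,.0305,100))
```

```text
green_box_in 0.76 [316. 188.] [ 0.646 -0.254  0.004]
[ 0.64375261 -0.25455241  0.15762541] 0.021293013745539144 [-0.66586082  0.46386034 -1.24132529]
(array([  2.2,   2.1, 127.1]), np.float64(0.4), 'q6 52', 'cy -80')
```

Call:
{"api": "apply_moves", "payload": {
  "deltas": [0, 1, 1, 40, 0, 0, 1, 1, 80, 0, 0, 1, 1, 108, 0, 0, 1, 1, 121, 0, 0, 1, 1, 126, 0, 0, 1, 1, 127.5, 0, 0, 1, 1, 127.5, 0, 34, 1, 1, 127.5, 0, 34, 1, 1, 127.5, 0, 34, 1, 1, 127.5, 0, 34, 1, 1, 105, 0, 34, 1, 1, 65, 0]
}}

```text
clock: 13.23
position: [0.643, -0.2547, 0.089]
ee_rot: [-0.003, 0.996, 0.091, -0.005]
contact_force: [-0.6, -0.5, -0.4]
width: 0.0339
gripper_force: 0.0
```

Run:
```python
from h import *
s=get_state();print(s["position"],s["width"],s["contact_force"])
for a in(15,24,105,114): print(a,go(.420,-.142,.15,a))
```

```text
[ 0.64298298 -0.25474288  0.08899799] 0.03389097754912621 [-0.60730801 -0.47663086 -0.38037113]
15 (array([-199.5, -151.5,  -58.3]), np.float64(85.4), 'q6 52', 'cy -80')
24 (array([-199.5, -151.5,  -58.3]), np.float64(76.4), 'q6 52', 'cy -80')
105 (array([-199.5, -151.5,  -58.3]), np.float64(-4.6), 'q6 52', 'cy -80')
114 (array([-199.5, -151.5,  -58.3]), np.float64(-13.6), 'q6 52', 'cy -80')
```

Call:
{"api": "apply_moves", "payload": {
  "deltas": [70, -20, -20, -40, -4, 70, -200, -151, -58, -9, 70, -200, -151, -58, -9, 70, -200, -151, -58, -9, 70, -200, -151, -58, -9, 70, -200, -151, -58, -9, 70, -200, -151, -58, -9, 70, -200, -151, -58, -9, 70, -200, -151, -58, -9, 70, -200, -151, -58, -9]
}}

```text
clock: 14.07
position: [0.4237, -0.1447, 0.1521]
ee_rot: [0.001, 0.986, 0.168, 0.001]
contact_force: [0.3, -0.3, -0.4]
width: 0.0698
gripper_force: 0.0
```

Run:
```python
from h import *
im=get_image("wrist");p=px(im,[.42,-.142,.028]); print(p);save(im,"w4.png",(220,100,420,300),3)
print(blob(im,p,(0,0,0),(180,255,75),.028,60),blob(im,p,(20,130,100),(35,255,255),.028,60))
for r in place_of("fan_yellow",im)[:1]: print(r["score"],w(im,r["point"],0))
s=get_state();print(s["position"],s["width"])
print(go(.420,-.142,.029,110))
```

```text
[314.19064847 202.4213771 ]
(array([ 425., -142.]), array([45., 39.]), 24.0) (array([ 422., -143.]), array([14., 15.]), 109.0)
0.74 [ 0.42423461 -0.14582433  0.        ]
[ 0.42380551 -0.1448146   0.15151419] 0.0701006706069354
(array([ -2.8,  -4.1, 122.5]), np.float64(-0.6), 'q6 43', 'cy -71')
```

View pics/w4.png

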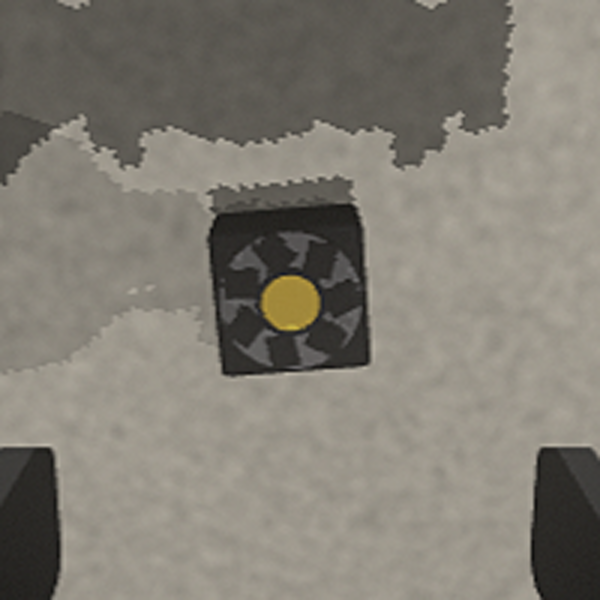

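The yellow fan (crop centre (290,303)) is turned about 4° against the jaws, which matches the 24° estimate. I'll grip it high so the fingertips clear the tray rim later.

Call:
{"api": "apply_moves", "payload": {
  "deltas": [70, -1, -2, 40, -4, 70, -1, -2, 80, -4, 70, -1, -2, 108, -4, 70, -1, -2, 119, -4, 70, -1, -2, 122, -4, 70, -1, -2, 122, -4, 0, -1, -2, 122, -4, 0, -1, -2, 122, -4, 0, -1, -2, 122, -4, 0, -1, -2, 122, -4, 0, -1, -2, 122, -4]
}}

```text
clock: 15.08
position: [0.422, -0.1431, 0.0306]
ee_rot: [0.001, 0.979, 0.203, 0.001]
contact_force: [-1.0, -0.8, 7.4]
width: 0.0392
gripper_force: 41.4
```

Run:
```python
from h import *
s=get_state();print(s["position"],s["width"],s["gripper_force"])
print(go(.630,.215,.16,100))
```

```text
[ 0.42195231 -0.14307046  0.03055856] 0.039193521010360666 41.42471194267273
(array([ 333.4, -245.7, -129.4]), np.float64(13.4), 'q6 39', 'cy -67')
```

Call:
{"api": "apply_moves", "payload": {
  "deltas": [0, 0, 0, -40, 0, 0, 30, -20, -80, 0, 0, 333, -246, -129, 13, 0, 333, -246, -129, 13, 0, 333, -246, -129, 13, 0, 333, -246, -129, 13, 0, 333, -246, -129, 13, 0, 333, -246, -129, 13, 0, 333, -246, -129, 13, 0, 333, -246, -129, 13, 0, 333, -246, -129, 13, 0, 333, -246, -129, 13]
}}

```text
clock: 16.08
position: [0.6302, 0.2195, 0.159]
ee_rot: [-0.001, 0.996, 0.092, 0.001]
contact_force: [0.9, -0.5, -0.2]
width: 0.0387
gripper_force: 41.0
```

```bash
cat > tray.py <<'E'
from h import *
import sys
im=get_image("wrist");save(im,sys.argv[1]);
for n in("bay_a",):boxin(im,n,.002)
t=get_image("top");boxin(t,"bay_a",.002)
s=get_state();print(s["position"],s["width"],s["contact_force"])
print("proj", px(im,[.630,.215,.002]))
E
python3 tray.py w5.png
```

```text
bay_a 0.89 [328. 175.] [0.643 0.215 0.002]
bay_a 0.83 [236. 159.] [0.626 0.293 0.002]
bay_a 0.73 [267. 156.] [0.634 0.213 0.002]
[0.62796448 0.21595309 0.15779633] 0.03896425703136804 [ 0.14774643 -0.43285947 -1.0828563 ]
proj [324.68320431 190.21851123]
```

View pics/w5.png

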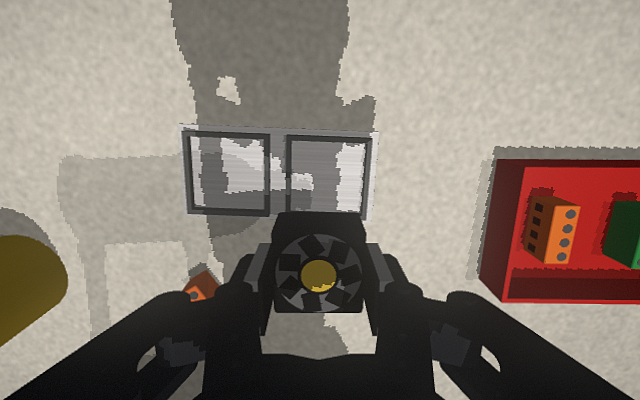

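Wrist view: the bays are at about (228,173) and (328,176). The fan is held level at (318,272), and both terminals stand in the red box at (555,230) and (625,235). The mug edge at (30,280) is well clear. I'll compute the bay centres from the rim corners.

Run:
```python
from h import *
im=get_image("wrist")
for z in(.002,.010):
  for c in ([(290,140),(366,143),(364,212),(291,211)],[(190,137),(267,140),(265,209),(191,207)]):
    P=np.array([w(im,p,z)[:2] for p in c]);print(z,P.mean(0).round(4),np.linalg.norm(np.diff(P,axis=0),axis=1).round(3))
t=get_image("top")
# crop tray in top: bright aluminium rect
hsv=cv2.cvtColor(t["frame"],cv2.COLOR_RGB2HSV)
for p in find_in("bay_a",t)[:2]: print("find",p["score"],np.round(p["point"]),w(t,p["point"],.002).round(3))
sd=get_image("side");boxin(sd,"bay_a",.002)
print(go(.638,.2135,.0325,100))
```

```text
0.002 [0.6389 0.2105] [0.063 0.06  0.064]
0.002 [0.6263 0.2944] [0.063 0.06  0.065]
0.01 [0.6405 0.2111] [0.061 0.059 0.062]
0.01 [0.6282 0.2926] [0.062 0.058 0.063]
find 0.76 [237. 166.] [0.606 0.291 0.002]
bay_a 0.82 [365. 183.] [0.647 0.222 0.002]
bay_a 0.76 [353. 167.] [0.626 0.296 0.002]
(array([  9.9,   2.5, 125.7]), np.float64(0.3), 'q6 93', 'cy -80')
```

Both bays measure about 62 mm inside and 84 mm apart, as they should. Lowering into bay_a at (0.639, 0.212).

Call:
{"api": "apply_moves", "payload": {
  "deltas": [0, 10.5, 4, 35, 1, 0, 10.5, 4, 70, 1, 0, 10.5, 4, 102, 1, 0, 10.5, 4, 118, 1, 0, 10.5, 4, 124, 1, 0, 10.5, 4, 126, 1, 0, 10.5, 4, 126, 1, 56, 10.5, 4, 126, 1, 56, 10.5, 4, 126, 1, 56, 10.5, 4, 126, 1, 56, 10.5, 4, 105, 1, 56, 10.5, 4, 65, 1]
}}

```text
clock: 17.53
position: [0.6361, 0.2126, 0.0888]
ee_rot: [0.001, 0.997, 0.082, -0.006]
contact_force: [-0.1, -0.1, 0.0]
width: 0.0558
gripper_force: 0.0
```

Run:
```python
from h import *
s=get_state();print(s["position"],s["width"],s["contact_force"])
im=get_image("wrist")
print(blob(im,px(im,[.639,.212,.03]),(20,130,100),(35,255,255),.03,60))
print(go(.417,.264,.15,96))
```

```text
[0.63609294 0.21255978 0.08879871] 0.055782673223122727 [-0.05228348 -0.07071802  0.04198364]
(array([639., 214.]), array([14., 14.]), 9.0)
(array([-214. ,  -86. ,  -51.1]), np.float64(3.4), 'q6 93', 'cy -81')
```

Call:
{"api": "apply_moves", "payload": {
  "deltas": [70, -20, -10, -40, 1, 70, -214, -86, -52, 3, 70, -214, -86, -52, 3, 70, -214, -86, -52, 3, 70, -214, -86, -52, 3, 70, -214, -86, -52, 3, 70, -214, -86, -52, 3, 70, -214, -86, -52, 3, 70, -214, -86, -52, 3, 70, -214, -86, -52, 3]
}}

```text
clock: 18.42
position: [0.4164, 0.2637, 0.1457]
ee_rot: [-0.0, 0.998, 0.056, 0.001]
contact_force: [0.2, 0.1, -0.6]
width: 0.0699
gripper_force: 0.0
```

Run:
```python
from h import *
im=get_image("wrist");p=px(im,[.417,.264,.028]); print(p);save(im,"w6.png",(220,100,420,300),3)
print(blob(im,p,(0,0,0),(180,255,75),.028,60),blob(im,p,(0,0,130),(180,60,255),.028,14))
for r in place_of("fan_white",im)[:1]: print(r["score"],w(im,r["point"],0))
s=get_state();print(s["position"],s["width"])
print(go(.417,.264,.029,96))
```

```text
[319.32588973 200.38135334]
(array([419., 268.]), array([43., 40.]), 6.0) (array([422., 265.]), array([1., 1.]), 50.0)
[0.41616171 0.26341267 0.14521483] 0.06998897430066944
(array([  0.8,  -0.5, 116.2]), np.float64(0.3), 'q6 108', 'cy -84')
```

View pics/w6.png

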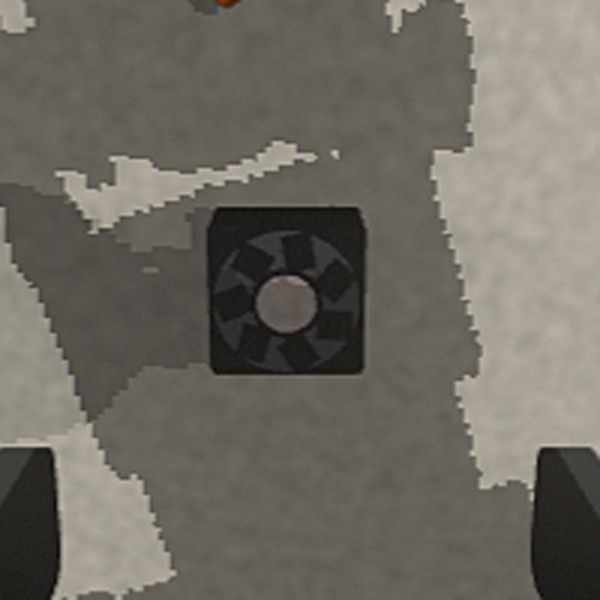

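The white fan is at crop (287,303), square to the jaws and about 3 mm left of centre. I'll grip.

Call:
{"api": "apply_moves", "payload": {
  "deltas": [70, 0.5, -3, 40, 0, 70, 0.5, -3, 80, 0, 70, 0.5, -3, 104, 0, 70, 0.5, -3, 113, 0, 70, 0.5, -3, 116, 0, 70, 0.5, -3, 116, 0, 0, 0.5, -3, 116, 0, 0, 0.5, -3, 116, 0, 0, 0.5, -3, 116, 0, 0, 0.5, -3, 116, 0, 0, 0.5, -3, 116, 0]
}}

```text
clock: 19.43
position: [0.4161, 0.2671, 0.031]
ee_rot: [-0.001, 0.998, 0.056, 0.002]
contact_force: [-0.1, -1.7, 6.3]
width: 0.0391
gripper_force: 41.7
```

Run:
```python
from h import *
s=get_state();print(s["position"],s["width"],s["gripper_force"])
print(go(.627,.295,.16,98.5))
```

```text
[0.41609063 0.26713808 0.03097887] 0.03914157284536481 41.6950660943985
(array([ 213.2,   -4.3, -128.2]), np.float64(-2.1), 'q6 108', 'cy -84')
```

Call:
{"api": "apply_moves", "payload": {
  "deltas": [0, 0, 0, -40, 0, 0, 0, 0, -80, 0, 0, 213, -4, -129, -2, 0, 213, -4, -129, -2, 0, 213, -4, -129, -2, 0, 213, -4, -129, -2, 0, 213, -4, -129, -2, 0, 213, -4, -129, -2, 0, 213, -4, -129, -2, 0, 213, -4, -129, -2, 0, 213, -4, -129, -2]
}}

```text
clock: 20.35
position: [0.624, 0.2939, 0.1577]
ee_rot: [0.0, 0.997, 0.073, -0.001]
contact_force: [-0.1, 0.6, -0.5]
width: 0.0387
gripper_force: 40.9
```

Run:
```python
from h import *
s=get_state();print(s["position"],s["width"],s["contact_force"])
print(go(.627,.295,.033,98.5))
```

```text
[0.62404513 0.29393234 0.15774054] 0.03871540616109564 [-0.06125592  0.63373925 -0.46739575]
(array([  3.4,  -0.7, 124.7]), np.float64(-0.1), 'q6 101', 'cy -82')
```

Call:
{"api": "apply_moves", "payload": {
  "deltas": [0, 3, -1, 35, 0, 0, 3, -1, 70, 0, 0, 3, -1, 102, 0, 0, 3, -1, 117, 0, 0, 3, -1, 123, 0, 0, 3, -1, 125, 0, 0, 3, -1, 125, 0, 54, 3, -1, 125, 0, 54, 3, -1, 125, 0, 54, 3, -1, 125, 0, 54, 3, -1, 100, 0, 54, 3, -1, 60, 0]
}}

```text
clock: 21.35
position: [0.6255, 0.2945, 0.0944]
ee_rot: [0.001, 0.997, 0.073, -0.005]
contact_force: [0.0, 1.0, -0.0]
width: 0.054
gripper_force: 0.0
```

Call:
{"api": "apply_moves", "payload": {
  "deltas": [54, -30, 40, -40, 0, 54, -100, 100, -110, 0, 54, -100, 100, -110, 0, 54, -100, 100, -110, 0, 54, -100, 100, -110, 0, 54, -100, 100, -110, 0, 54, -100, 100, -110, 0]
}}

```text
clock: 21.93
position: [0.545, 0.1823, 0.209]
ee_rot: [-0.0, 0.997, 0.073, 0.001]
contact_force: [-0.2, -0.2, -0.5]
width: 0.0542
gripper_force: 0.0
```

Run:
```python
from h import *
im=get_image("wrist");save(im,"w7.png")
t=get_image("top");save(t,"t7.png",(140,110,490,270),2.2)
s=get_state();print(s["position"],s["width"],s["clock"])
print(px(im,[.639,.211,.03]),px(im,[.6263,.2944,.03]))
```

```text
[0.54477729 0.18289508 0.20711449] 0.05397549654700064 22.0333
[302.20433743  71.88580279] [203.00277007  72.25816525]
```

View pics/w7.png

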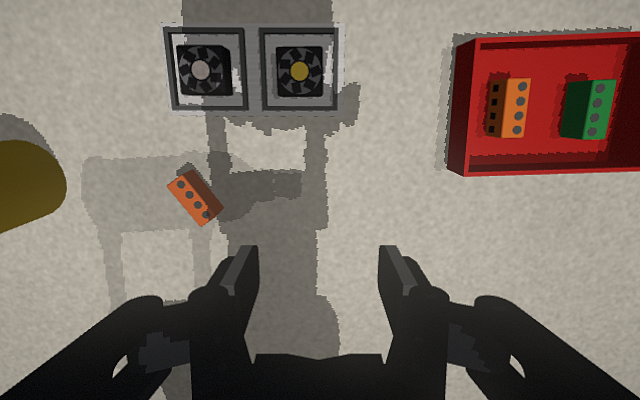

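View pics/t7.png

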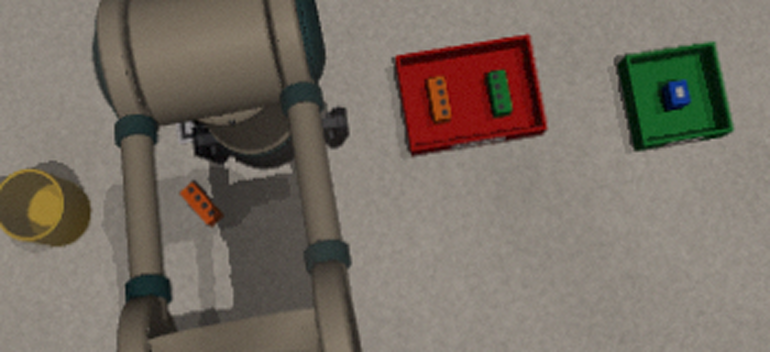

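Wrist view: both fans sit flat inside the rims, white at (201,70) and yellow at (299,70), within about 3 px of the predicted bay centres. Both terminals stand apart in the red box. The top crop shows the relay upright in the green box at (678,94), and the mug has not moved. Handing in.

```bash
python3 -c "
from rig import sign_off
print(sign_off())"
```

```text
the job is handed in; nothing more can be done
None
```

I handed the job in at about 22 s of the 106 s allowed, and the last pictures show all five parts placed: one fan flat in each tray bay, both terminal blocks side by side in the red box, the relay upright in the green box, and the mug untouched; the hand-in returned no verdict.

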